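# Index the carousel and discharge the open tin

### The arm

A 6-joint arm with a two-finger parallel gripper is mounted at the origin on a cart in front of the work surface, level with it; the furniture and walls round the work are solid. World frame = base frame: x ahead of the robot, y to its left, z up, the work surface at z = 0. Lengths are in m, angles in rad, forces in N, time in s.
With the tool pointing down it reaches from about 0.375 to 0.9 m from the base axis. Payload 3.1 kg.
Tool frame: the origin (TCP) lies on the mounting face of the last link; the fingertips stand 173 mm ahead of it and the grasp point (between the pads) lies ctrl.grip_depth ahead of it (ctrl.grip_depth is the distance from the TCP to the grasp point, in m); z points along the fingers, y is the line along which they close (so a half turn about z gives the same grasp; the last joint's range is limited). The gripper opens to 85 mm and grips with 20 to 120 N. Pads are 22 mm wide; open, the fingers measure 114 mm over their backs; the gripper's body (76 mm by 85 mm) begins 54 mm behind the grasp point. The pads swing forward as they close: fully open they stand 13 mm farther back than shut.
Start: joints at [1.077, 0.527, 1.433, -0, 1.181, -0.178], TCP at [0.193, 0.594, 0.405] pointing down, gripper open.
Joint ranges: [-3.08, 3.08], [-0.75, 2.2], [0.22, 2.44], [-1.43, 4.57], [0, 2.65], [-2.85, 2.85]. Speed limits (rad/s): [2.79, 2.79, 3.14, 3.14, 3.14, 3.14].

### API

Orientations are given as [roll, pitch, yaw] about the fixed x, y, z axes, in that order (R = Rz(yaw) Ry(pitch) Rx(roll)).
In Python, from station import ctrl gives the robot as it stands. The module is installed in compiled form; this text tells all that it offers.
- The arm moves only by the shell command python3 -m crank 'ROWS' [FORCE]. ROWS is JSON, a list of rows, each a list of 7 numbers: the shift along the tool's x, y, z in m, then the turn, a rotation vector about the tool's x, y, z in degrees, then the finger opening in m, from 0 to 0.0854. In form: [[dx, dy, dz, wx, wy, wz, jaw], ...]. A call has 1 to 12 rows; each row shifts and turns the commanded pose from where the row before left it, along the tool's axes as they then stand; what a row does not reach is not made up. A row lasts 1/12 s, in which the tool goes at most 41.7 mm and 7.16 degrees, less where a joint would pass 70% of its speed; a pose out of reach is approached as far as the arm can. A call is refused whole if a number of a shift passes 0.0417 or a number of a turn 7.16, either way. A call with a gripper value outside its range is refused whole. The fingers move at their own pace and stop on an object; FORCE is the grip in N (left out, the last holds). Time passes only in rows, so rows that do not move let the fingers close. It gives the time, the measured TCP pose, the force, the opening and the grip force at its end, in the units of the state.
- ctrl.sense(): the state, without advancing time (a new reading comes with each control period).
- ctrl.read_camera(name): name is "scene" or "top" or "wrist"; returns a dict with "image" (384x512x3 uint8, red, green, blue), "K" (3x3 intrinsics, pixels), "world_from_camera" (4x4, takes a point from camera to world coordinates); the wrist camera has in their place "hand_eye" (4x4, takes a point from camera to tool coordinates, whose origin is the TCP and whose axes are the flange's). Camera axes: x right, y down, z forward; pixel columns grow to the right and rows downward; lengths in m; the calibration is good to about 2 mm. A picture is of the moment at which its call begins: read the wrist's pose just before it. There is no depth.
- ctrl.finish_job(): hands the job in; it is judged then, once.
Trained networks look in the newest picture that a camera, given by its name, has taken for a name from the list of things; names that differ only in an ending like _2 or _b are one class to them, and where a whole thing is asked for, a point or a joint stands for the part that bears it (a point fixed in the world has none). Each returns a list of dicts, best first, with "p" (0 to 1); they miss things now and then, are a little off and sometimes report something else, mostly with a low value. They report only what shows in the picture. A call takes as long as a camera call. They do not tell look-alikes from the thing itself.
- ctrl.boxes_of(camera, label): "extent" ([left, top, width, height] in pixels, round what is visible of it).
- ctrl.mark_of(camera, label): "at" ([row, column] in pixels: a listed point, or the origin of a listed thing).
The state is a dict: "t": time; "joint_positions": joint angles; "joint_velocities": joint speeds; "tau": joint torques, N m; "tcp_pos": TCP position; "tool_rot": TCP orientation; "wrist_force": force on the tool from outside, world axes, zero at the start; "wrist_torque": the same for the moment, N m; "opening": finger opening in m; "finger_force": force on a finger pad.
Only numpy, scipy, OpenCV 4.12 (cv2) and the standard library are available. Lean on these libraries where they do the work, as an engineer would, in place of code of your own. Each camera call takes 0.05 s, during which the arm holds its last target. There are 200 camera calls.

### The job

Using the carousel's spring-return ratchet lever, bring the one sample tin without a lid round to the gate in the rail - one full, unhurried lever stroke for each place, letting the lever come fully home after each. Then slide that tin straight out through the gate, without lifting or tipping it, until it stands against the end stop of the outfeed plate. Turn the carousel only by its lever, leave the lidded tins in their places on the turntable, and do not disturb the other things on the bench.

Things in the scene. Friction and masses are not known exactly. Their poses are not given: they have to be found in the camera images.
- carousel: fixed grey base of the hand-indexed carousel, 282 mm across. Origin on the turning axis at worktop height, z up; gate and outfeed plate lie along its -y axis. The dark turntable on it (floor 18 mm above the worktop, radius 133 mm) has six places 60 deg apart, centres at radius 100 mm, each between two parallel fins 8 mm tall, 62 mm apart inside, open inward and outward
- hub_top (a point): on the axis, top of the turntable's hub: radius 34 mm, 56 mm above the worktop; six saw teeth on top (to 64 mm), the lever's boss above (radius 17 mm, to 86 mm). Between hub and a tin at its place is a free gap of about 38 mm (radius 34 to 72 mm), where fingers can reach down to the floor to push a tin outward
- gate (a point): middle of the gate, 139 mm from the axis along the carousel's -y, at the rail's height (42 mm). The rail, a 6 mm steel bar round the turntable (axis at radius 139 mm, top 45 mm above the worktop), is open only here, about 90 mm wide
- end_stop (a point): middle of the inner face of the upright end stop, 230 mm from the axis along the carousel's -y, 25 mm above the worktop (its top 34 mm). The outfeed plate before it is 17 mm above the worktop, 96 mm wide, with side guides 74 mm apart inside, 28 mm above the worktop, that widen towards the gate
- turntable (a joint): angle of the turntable in rad, 0 at the start, growing counterclockwise from above; a drag of 0.25 N m holds it where it is left. One full stroke advances it 60 deg (1.047 rad) and leaves a place exactly at the gate (it coasts past if the lever is slapped). At the start an empty place is at the gate; tins stand 2, 3, 4 and 5 places clockwise from it (the open one 2, 3 or 4)
- lever (a joint): angle of the ratchet lever about the carousel's axis, rad, counterclockwise from above: 0 home, 1.15 at the stop of a full stroke. 6 deg of free play, then it drives the turntable; a short stroke does not reach the next place. Let go, it springs home in about a second. At home the arm points 57 deg counterclockwise from the carousel's +x axis, at full stroke 123 deg. Takes 5 to 7 N at the post
- lever_post (a point): a point on the axis of the upright black post on the lever's arm by which it is pushed: post 14 mm in diameter, 62 mm from the carousel's axis, from the arm's top (78 mm above the worktop) to 120 mm; this point is 100 mm above the worktop. The arm is 18 mm wide, from 68 to 78 mm above the worktop.
- gate_seat (a point): centre of the place at the gate, on the turntable floor (18 mm above the worktop), 100 mm from the axis along the carousel's -y
- exit_seat (a point): where the open tin's underside centre lies when the tin stands against the end stop: on the outfeed plate, 202 mm from the axis along the carousel's -y
- tin_open: aluminium sample tin without a lid, dark inside, 56 mm in diameter, 35 mm tall, 0.10 to 0.20 kg; origin at the centre of its underside, z up. Stands on one of the turntable's places
- tin_lidded_a: sample tin closed with a wider flat lid, 59 mm in diameter, 36 mm tall; origin at the centre of its underside. On the turntable; stays there
- tin_lidded_b: the same kind of lidded tin, on another place of the turntable
- tin_lidded_c: the same kind of lidded tin, on another place of the turntable
- beaker: empty beaker, 75 mm across, 92 mm tall, a bystander left of the carousel; origin at the centre of its underside
- stopwatch: round stopwatch lying flat, 59 mm, 16 mm tall, a bystander in front and left of the carousel; origin at the centre of its underside
- big_tin: larger lidded sample tin, 72 mm in diameter, 46 mm tall, standing on the worktop to the right, a bystander; origin at the centre of its underside
There are look-alikes about, which are no part of the job. Leave any orange or yellow look-alike of the tin_open alone.

How it is judged:
On the way, in this order (a step that is already met when the one before it is completed fails the run):
1. a first full lever stroke advances the turntable one place (value of joint turntable above 0.95 rad and value of joint lever above 1 rad).
2. a second full lever stroke advances it to two places (value of joint turntable above 2 rad and value of joint lever above 1 rad).
3. the open tin stands at the gate, the turntable still and the lever back home (horizontal distance between tin_open and gate_seat below 0.012 m and value of joint lever below 0.1 rad and velocity of joint turntable below 0.05 rad/s), for 0.2 s.
At the end, for the whole second after the job is handed in: the open tin stands upright and still on the outfeed plate against the end stop (its centre within 12 mm of the seat there), the lever is home (within 0.1 rad), and the three lidded tins still stand upright on the turntable, their centres 75 to 125 mm from its axis (horizontal distance between tin_open and exit_seat below 0.012 m and height (world z) of tin_open below 0.022 m and angle between tin_open's own z axis and vertical below 0.1 rad and linear speed of tin_open below 0.01 m/s and value of joint lever below 0.1 rad and horizontal distance between tin_lidded_a and carousel between 0.075 and 0.125 m and angle between each of tin_lidded_a, tin_lidded_b, tin_lidded_c's own z axis and vertical below 0.15 rad and horizontal distance between tin_lidded_b and carousel between 0.075 and 0.125 m and horizontal distance between tin_lidded_c and carousel between 0.075 and 0.125 m); the robot touches nothing.
It fails at once if the open tin is lifted (15 mm) or tipped (0.3 rad) (height (world z) of tin_open above 0.033 m or angle between tin_open's own z axis and vertical above 0.3 rad).
It fails at once if the turntable is turned backwards (value of joint turntable below -0.15 rad).
It fails at once if the turntable is turned by hand: the hand pushes on it, not on the lever, while it turns (velocity of joint turntable above 0.25 rad/s and (contact force between any of the arm, the fingers and turntable above 1 N or contact force between the fingers and tin_open above 1 N or contact force between the fingers and tin_lidded_a above 1 N or contact force between the fingers and tin_lidded_b above 1 N or contact force between the fingers and tin_lidded_c above 1 N)).
It fails at once if a bystander is moved more than 20 mm (distance of any of beaker, stopwatch, big_tin from where it was at the start of the episode above 0.02 m).
It also fails if it takes over 72 s, if anything falls off the work surface, if the arm or the gripper's body presses on something with over 40 N, if the wrist force passes 120 N, or if a joint passes its speed limit or range.

## Working session

There is one attempt and no reset: what is moved stays moved. The work goes in short steps, Python scripts to look and compute and a shell command to move; the robot and the scene stay as the last step left them, time stands still between calls to the robot, and variables do not carry over. Pictures are saved under pics/ and viewed, at most 12 in all, crops included, and the job is handed in when it is done.

```bash
mkdir -p pics; ls
cat > h.py <<'E'
import numpy as np, cv2, json
from station import ctrl
def snap(n,f):
    c=ctrl.read_camera(n); cv2.imwrite('pics/'+f,cv2.cvtColor(c['image'],cv2.COLOR_RGB2BGR)); return c
def w(c,rc,z):
    T=c['world_from_camera']; d=T[:3,:3]@np.linalg.solve(c['K'],[rc[1],rc[0],1.]); o=T[:3,3]
    return o+d*(z-o[2])/d[2]
E
python3 - <<'E'
from h import *
np.set_printoptions(precision=4,suppress=True)
s=ctrl.sense();print(s['t'],s['tcp_pos'],s['tool_rot'],ctrl.grip_depth,s['opening'])
H=dict(carousel=0,hub_top=.056,gate=.042,end_stop=.025,lever_post=.1,gate_seat=.018,exit_seat=.017,tin_open=.018,tin_lidded_a=.018,beaker=0,stopwatch=0,big_tin=0)
for n in('top','scene'):
    c=snap(n,n+'0.png')
    for k,z in H.items():
        print(n,k,[(round(m['p'],2),np.round(m['at']),w(c,m['at'],z)[:2]) for m in ctrl.mark_of(n,k)[:5]])
E
```

```text
pics
0.0 [0.1933 0.594  0.4037] [-3.1394 -0.0004  2.8269] 0.1547 0.08511328412235528
top carousel [(0.69, array([214., 319.]), array([ 0.5201, -0.1818])), (0.59, array([210., 253.]), array([0.5355, 0.0278]))]
top hub_top [(0.68, array([216., 254.]), array([0.5172, 0.0258]))]
top gate [(0.73, array([218., 298.]), array([ 0.5078, -0.1105]))]
top end_stop [(0.97, array([217., 332.]), array([ 0.5116, -0.2161]))]
top lever_post [(0.47, array([199., 241.]), array([0.5645, 0.061 ]))]
top gate_seat [(0.7, array([215., 285.]), array([ 0.5198, -0.0728]))]
top exit_seat [(0.72, array([215., 322.]), array([ 0.5168, -0.1864])), (0.18, array([187., 240.]), array([0.608 , 0.0685]))]
top tin_open [(0.83, array([227., 179.]), array([0.4836, 0.2619])), (0.69, array([192., 178.]), array([0.5931, 0.2659])), (0.68, array([122., 252.]), array([0.8173, 0.0291])), (0.53, array([254., 177.]), array([0.3988, 0.2654])), (0.52, array([240., 239.]), array([0.4417, 0.0717]))]
top tin_lidded_a [(0.82, array([185., 274.]), array([ 0.6135, -0.037 ])), (0.74, array([208., 222.]), array([0.5402, 0.1255])), (0.56, arra
[... 1105 characters left out ...]
 207.]), array([0.4475, 0.0822])), (0.55, array([187., 196.]), array([0.4789, 0.2524])), (0.48, array([192., 296.]), array([0.8125, 0.0134]))]
scene tin_lidded_a [(0.74, array([198., 223.]), array([0.5295, 0.1152])), (0.52, array([210., 258.]), array([ 0.603 , -0.0285])), (0.47, array([196., 249.]), array([0.6265, 0.0779]))]
scene beaker [(0.79, array([169., 218.]), array([0.6548, 0.4043])), (0.46, array([213., 233.]), array([0.5252, 0.0232]))]
scene stopwatch [(0.57, array([170., 214.]), array([0.6309, 0.4024])), (0.51, array([183., 170.]), array([0.4064, 0.368 ]))]
scene big_tin [(0.96, array([273., 260.]), array([ 0.4252, -0.3335])), (0.64, array([243., 262.]), array([ 0.5173, -0.2015]))]
```

Run:
```python
import cv2
a=cv2.imread('pics/top0.png')[90:290,110:390]
cv2.imwrite('pics/topc.png',cv2.resize(a,None,fx=2.8,fy=2.8,interpolation=cv2.INTER_CUBIC))
```

```text
(no output)
```

View pics/topc.png

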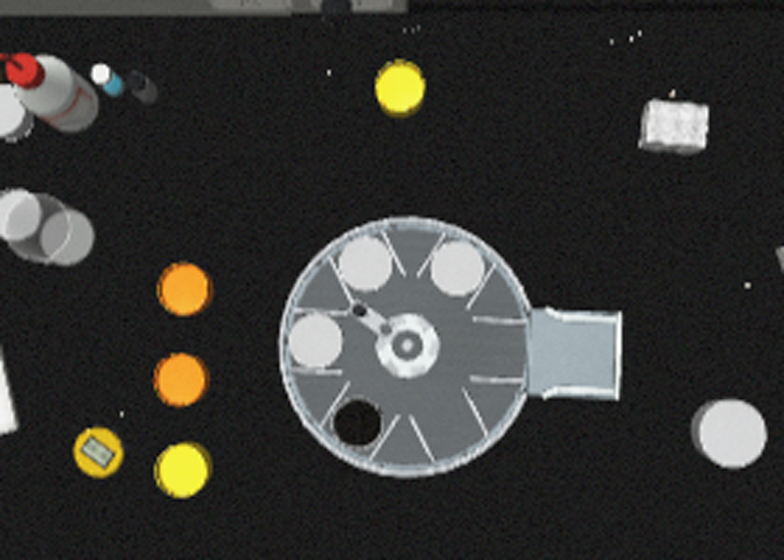

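View pics/scene0.png

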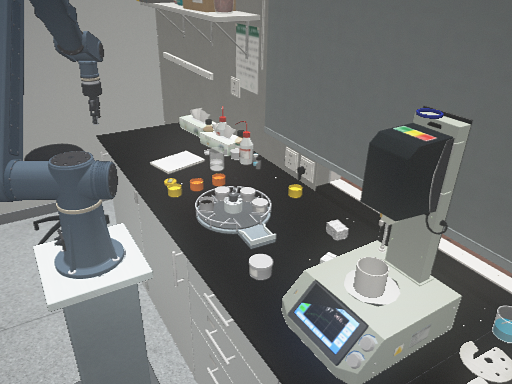

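The top view shows the carousel hub at crop (407,345) and the gate to the right (−y). The open tin is dark inside, at (357,422), two places clockwise of the gate, so it needs two strokes. The lever post is at (360,310). The orange and yellow tins at the left and top are decoys. Next I'll work out the axis and the first move.

```bash
cat >> h.py <<'E'
from scipy.spatial.transform import Rotation as Ro
def rel(p,yaw):
    "tool-frame shift and turn (deg) to TCP p with tool down at yaw"
    s=ctrl.sense(); R=Ro.from_euler('xyz',s['tool_rot']); G=Ro.from_euler('xyz',[np.pi,0,yaw])
    return np.round(R.inv().apply(np.array(p)-s['tcp_pos']),4), np.round((R.inv()*G).as_rotvec(degrees=True),2)
E
python3 - <<'E'
from h import *
c=ctrl.read_camera('top')
f=lambda u,v,z:w(c,(v/2.8+90,u/2.8+110),z)[:2].round(4)
print('rail',f(405,347,.045),'boss',f(407,345,.086),'stop',f(619,355.5,.034),'post',f(360,310,.12),'tin',f(357,422,.05))
print(rel([.50,.0,.40],np.radians(90)))
E
```

```text
rail [0.5223 0.0233] boss [0.5241 0.0207] stop [ 0.5115 -0.2126] post [0.5599 0.0682] tin [0.4416 0.0757]
(array([-0.4755, -0.4701,  0.0047]), array([-0.  ,  0.  , 71.96]))
```

```bash
python3 -m crank '[[-0.0264,-0.0261,0,0,0,0,0.04],[-0.0264,-0.0261,0,0,0,0,0.04],[-0.0264,-0.0261,0,0,0,0,0.04],[-0.0264,-0.0261,0,0,0,0,0.04],[-0.0264,-0.0261,0,0,0,0,0.04],[-0.0264,-0.0261,0,0,0,0,0.04],[-0.0264,-0.0261,0,0,0,0,0.04],[-0.0264,-0.0261,0,0,0,0,0.04],[-0.0264,-0.0261,0,0,0,0,0.04],[-0.0264,-0.0261,0,0,0,0,0.04],[-0.0264,-0.0261,0,0,0,0,0.04],[-0.0264,-0.0261,0,0,0,0,0.04]]'
python3 -m crank '[[-0.0264,-0.0261,0,0,0,0,0.04],[-0.0264,-0.0261,0,0,0,0,0.04],[-0.0264,-0.0261,0,0,0,0,0.04],[-0.0264,-0.0261,0,0,0,0,0.04],[-0.0264,-0.0261,0,0,0,0,0.04],[0,0,0,0,0,7,0.04],[0,0,0,0,0,7,0.04],[0,0,0,0,0,7,0.04],[0,0,0,0,0,7,0.04],[0,0,0,0,0,7,0.04],[0,0,0,0,0,7,0.04],[0,0,0,0,0,7,0.04]]'
python3 -m crank '[[0,0,0,0,0,7,0.04],[0,0,0,0,0,7,0.04],[0,0,0,0,0,7,0.04],[0,0,0,0,0,7,0.04],[0,0,0,0,0,7,0.04],[0,0,0,0,0,7,0.04],[0,0,0,0,0,7,0.04],[0,0,0,0,0,7,0.04],[0,0,0,0,0,0,0.04]]'
python3 - <<'E'
from h import *
s=ctrl.sense();print(s['tcp_pos'],s['tool_rot'])
c=snap('wrist','w0.png')
T=np.eye(4);T[:3,:3]=Ro.from_euler('xyz',s['tool_rot']).as_matrix();T[:3,3]=s['tcp_pos']
c['world_from_camera']=T@c['hand_eye']
for k,z in dict(lever_post=.1,hub_top=.056,tin_open=.018,tin_lidded_a=.018,gate_seat=.018,gate=.042,end_stop=.025).items():
    print(k,[(round(m['p'],2),np.round(m['at']),w(c,m['at'],z)[:2].round(4)) for m in ctrl.mark_of('wrist',k)[:4]])
print(rel([.559,.072,.36],np.radians(54.2)))
E
```

```text
t: 2.35
tcp_pos: [0.3983, 0.1967, 0.4051]
tool_rot: [3.141, 0.001, 2.827]
wrist_force: [0.7, 0.6, -0.3]
opening: 0.04
finger_force: 0.0
t: 3.35
tcp_pos: [0.4829, 0.0334, 0.4049]
tool_rot: [3.141, 0.0, 1.965]
wrist_force: [0.0, -0.2, 0.3]
opening: 0.04
finger_force: 0.0
t: 4.1
tcp_pos: [0.4829, 0.0334, 0.4048]
tool_rot: [3.141, -0.0, 0.992]
wrist_force: [0.4, 0.0, 0.2]
opening: 0.0399
finger_force: 0.0
[0.48285832 0.03342076 0.4048324 ] [ 3.14134557e+00 -8.18175729e-05  9.92227865e-01]
lever_post [(0.75, array([104., 304.]), array([0.564 , 0.0725]))]
hub_top [(0.97, array([163., 295.]), array([0.5275, 0.0185]))]
tin_open [(0.8, array([155., 213.]), array([0.4429, 0.0773])), (0.79, array([48., 93.]), array([0.3987, 0.2601])), (0.68, array([ 13., 491.]), array([0.8085, 0.0359]))]
tin_lidded_a [(0.75, array([ 83., 251.]), array([0.5347, 0.1241])), (0.64, array([155., 367.]), array([ 0.6134, -0.0332])), (0.63, array([ 84., 329.]), array([0.6147, 0.0709]))]
gate_seat [(0.69, array([220., 322.]), array([ 0.5179, -0.0808]))]
gate [(0.84, array([242., 340.]), array([ 0.5228, -0.1109]))]
end_stop []
(array([0.0738, 0.0429, 0.0447]), array([ 0.  , -0.  ,  2.81]))
```

View pics/w0.png

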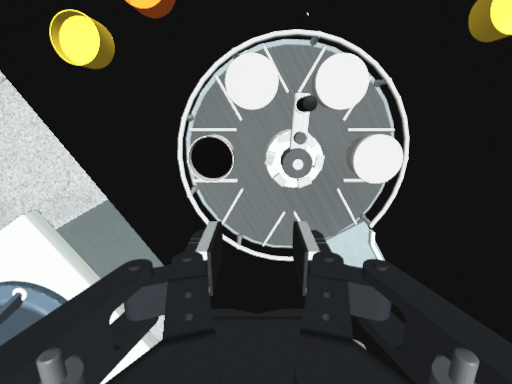

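The wrist view shows the open tin at px (211,157), the hub at (296,163), the post at (305,103) and the lidded tins at (251,81), (341,81) and (376,158). The axis estimates agree at about (0.527, 0.0215) with a yaw of −3°. I'll go over the post with the fingers caging it.

```bash
python3 -m crank '[[0.019,0.0116,0,0,0,0,0.04],[0.019,0.0116,0,0,0,0,0.04],[0.019,0.0116,0,0,0,0,0.04],[0.019,0.0116,0,0,0,0,0.04],[0,0,0.025,0,0,2.8,0.04],[0,0,0.025,0,0,0,0.04],[0,0,0.025,0,0,0,0.04],[0,0,0.025,0,0,0,0.04],[0,0,0,0,0,0,0.04]]'
python3 - <<'E'
from h import *
s=ctrl.sense();print(s['tcp_pos'],s['tool_rot'])
c=snap('wrist','w1.png')
T=np.eye(4);T[:3,:3]=Ro.from_euler('xyz',s['tool_rot']).as_matrix();T[:3,3]=s['tcp_pos']
c['world_from_camera']=T@c['hand_eye']
for k,z in dict(lever_post=.1,hub_top=.056).items():
    print(k,[(round(m['p'],2),np.round(m['at']),w(c,m['at'],z)[:2].round(4)) for m in ctrl.mark_of('wrist',k)[:4]])
E
```

```text
t: 5.25
tcp_pos: [0.5614, 0.0719, 0.3002]
tool_rot: [-3.133, 0.005, 0.946]
wrist_force: [-0.8, -0.2, -1.4]
opening: 0.0397
finger_force: 0.0
[0.56138903 0.07192223 0.30020225] [-3.13304837  0.00537742  0.94589206]
lever_post [(0.96, array([217., 263.]), array([0.5642, 0.0713]))]
hub_top [(0.61, array([262., 262.]), array([0.5294, 0.0219]))]
```

View pics/w1.png

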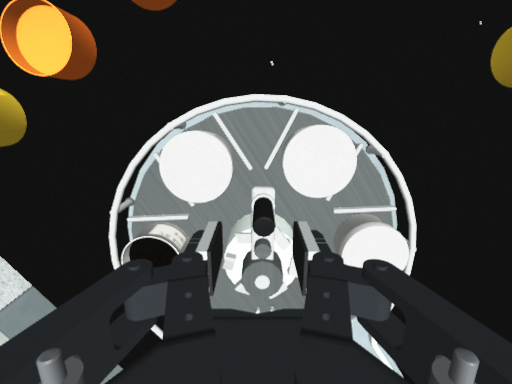

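```bash
python3 -m crank '[[0.0015,0.002,0.012,0,0,0,0.04],[0,0,0.012,0,0,0,0.04],[0,0,0.012,0,0,0,0.04],[0,0,0,0,0,0,0.024],[0,0,0,0,0,0,0.024],[0,0,0,0,0,0,0.024],[0,0,0,0,0,0,0.024]]'
python3 -m crank '[[-0.0001,-0.0032,0,0,0,-3,0.024],[-0.0001,-0.0032,0,0,0,-3,0.024],[-0.0001,-0.0032,0,0,0,-3,0.024],[-0.0001,-0.0032,0,0,0,-3,0.024],[-0.0001,-0.0032,0,0,0,-3,0.024],[-0.0001,-0.0032,0,0,0,-3,0.024]]'
```

```text
t: 5.98
tcp_pos: [0.5662, 0.0718, 0.2698]
tool_rot: [3.14, -0.001, 0.945]
wrist_force: [-0.0, 0.1, 0.0]
opening: 0.0242
finger_force: 0.0
t: 6.48
tcp_pos: [0.5502, 0.08, 0.2698]
tool_rot: [3.134, -0.001, 1.263]
wrist_force: [5.6, -3.9, -4.0]
opening: 0.0242
finger_force: 3.1
```

```bash
python3 -m crank '[[-0.0001,-0.0032,0,0,0,-3,0.024],[-0.0001,-0.0032,0,0,0,-3,0.024],[-0.0001,-0.0032,0,0,0,-3,0.024],[-0.0001,-0.0032,0,0,0,-3,0.024],[-0.0001,-0.0032,0,0,0,-3,0.024],[-0.0001,-0.0032,0,0,0,-3,0.024],[-0.0001,-0.0032,0,0,0,-3,0.024],[-0.0001,-0.0032,0,0,0,-3,0.024],[-0.0001,-0.0032,0,0,0,-3,0.024],[-0.0001,-0.0032,0,0,0,-3,0.024],[-0.0001,-0.0032,0,0,0,-3,0.024],[-0.0001,-0.0032,0,0,0,-3,0.024]]'
python3 -m crank '[[-0.0001,-0.0022,0,0,0,-2,0.024],[-0.0001,-0.0022,0,0,0,-2,0.024],[-0.0001,-0.0022,0,0,0,-2,0.024],[-0.0001,-0.0016,0,0,0,-1.5,0.024],[-0.0001,-0.0016,0,0,0,-1.5,0.024],[-0.0001,-0.0016,0,0,0,-1.5,0.024],[-0.0001,-0.0016,0,0,0,-1.5,0.024]]'
```

```text
t: 7.48
tcp_pos: [0.5141, 0.0812, 0.2705]
tool_rot: [3.128, 0.002, 1.889]
wrist_force: [6.2, 8.6, -0.6]
opening: 0.024
finger_force: 4.4
t: 8.07
tcp_pos: [0.5016, 0.0757, 0.2705]
tool_rot: [3.131, 0.003, 2.097]
wrist_force: [4.4, 9.2, 1.4]
opening: 0.0242
finger_force: 4.3
```

```bash
python3 -m crank '[[0.0003,-0.0017,0,0,0,-1.5,0.024],[0.0003,-0.0017,0,0,0,-1.5,0.024],[0.0003,-0.0017,0,0,0,-1.5,0.024],[0.0003,-0.0017,0,0,0,-1.5,0.024],[0.0003,-0.0017,0,0,0,-1.5,0.024]]'
python3 -m crank '[[0,-0.0016,0,0,0,-1.5,0.024],[0,-0.0016,0,0,0,-1.5,0.024],[0,0,0,0,0,0,0.024]]'
```

```text
t: 8.48
tcp_pos: [0.4936, 0.072, 0.2705]
tool_rot: [3.133, 0.005, 2.228]
wrist_force: [4.2, 6.1, 1.9]
opening: 0.024
finger_force: 3.8
t: 8.73
tcp_pos: [0.4912, 0.0702, 0.2705]
tool_rot: [3.132, 0.005, 2.279]
wrist_force: [5.0, 9.5, 1.8]
opening: 0.024
finger_force: 4.8
```

```bash
python3 -m crank '[[0,-0.001,0,0,0,0,0.024],[0,-0.001,0,0,0,0,0.024],[0,0,0,0,0,0,0.024]]'
python3 - <<'E'
from h import *
c=snap('top','top1.png')
a=cv2.imread('pics/top1.png')[150:280,190:350]
cv2.imwrite('pics/top1c.png',cv2.resize(a,None,fx=4,fy=4,interpolation=cv2.INTER_CUBIC))
for k,z in dict(tin_open=.018,tin_lidded_a=.018).items():
    print(k,[(round(m['p'],2),w(c,m['at'],z)[:2].round(4)) for m in ctrl.mark_of('top',k)[:6]])
E
```

```text
t: 8.98
tcp_pos: [0.4904, 0.0696, 0.2706]
tool_rot: [3.129, 0.005, 2.277]
wrist_force: [7.3, 15.8, -0.1]
opening: 0.0243
finger_force: 7.4
tin_open [(0.66, array([0.3899, 0.2638])), (0.58, array([0.5969, 0.2605])), (0.55, array([ 0.4366, -0.0359])), (0.53, array([0.8087, 0.0196])), (0.51, array([0.4852, 0.2673]))]
tin_lidded_a [(0.79, array([0.6092, 0.0659])), (0.67, array([0.5312, 0.1333]))]
```

View pics/top1c.png

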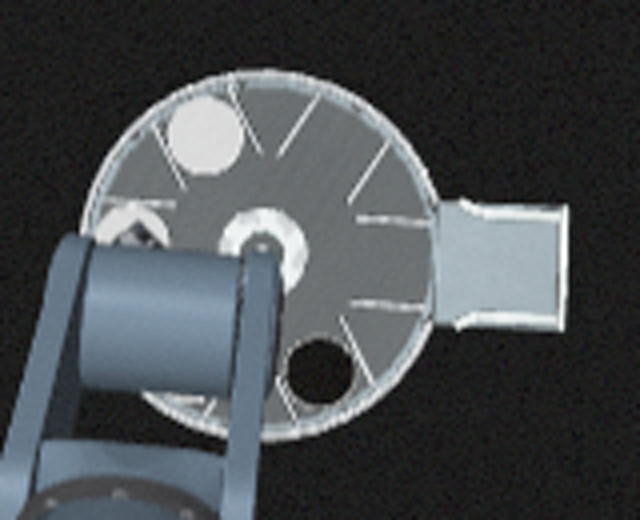

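The force rose to about 17 N, which means the lever is at its stop. The open tin is now at crop (318,370), one place before the gate, and the fins are square to the gate. I'll let the lever come home inside the cage.

```bash
python3 -m crank '[[0.0005,0.001,0,0,0,0,0.024],[0.0005,0.001,0,0,0,1.5,0.024],[-0.0001,0.0032,0,0,0,3,0.024],[-0.0001,0.0032,0,0,0,3,0.024],[-0.0001,0.0032,0,0,0,3,0.024],[-0.0001,0.0032,0,0,0,3,0.024],[-0.0001,0.0032,0,0,0,3,0.024],[-0.0001,0.0032,0,0,0,3,0.024],[-0.0001,0.0032,0,0,0,3,0.024],[-0.0001,0.0032,0,0,0,3,0.024],[-0.0001,0.0032,0,0,0,3,0.024],[-0.0001,0.0032,0,0,0,3,0.024]]'
python3 -m crank '[[-0.0001,0.0032,0,0,0,3,0.024],[-0.0001,0.0032,0,0,0,3,0.024],[-0.0001,0.0032,0,0,0,3,0.024],[-0.0001,0.0032,0,0,0,3,0.024],[-0.0001,0.0032,0,0,0,3,0.024],[-0.0001,0.0032,0,0,0,3,0.024],[-0.0001,0.0032,0,0,0,3,0.024],[-0.0001,0.0032,0,0,0,3,0.024],[-0.0001,0.0032,0,0,0,3,0.024],[-0.0001,0.0032,0,0,0,3,0.024]]'
```

```text
t: 10.13
tcp_pos: [0.5179, 0.0826, 0.2698]
tool_rot: [3.138, 0.001, 1.728]
wrist_force: [0.9, 0.4, -0.0]
opening: 0.0237
finger_force: 0.3
t: 10.97
tcp_pos: [0.5493, 0.0791, 0.2697]
tool_rot: [3.139, -0.001, 1.205]
wrist_force: [1.4, 0.7, 0.6]
opening: 0.0238
finger_force: 0.4
```

```bash
python3 -m crank '[[0,0.0032,0,0,0,3,0.024],[0,0.0032,0,0,0,3,0.024],[0,0.0032,0,0,0,3,0.024],[0,0.0032,0,0,0,3,0.024],[0,0.0032,0,0,0,3,0.024],[0,0,0,0,0,0,0.024],[0,0,0,0,0,0,0.024]]'
python3 - <<'E'
from h import *
c=snap('wrist','w2.png')
E
```

```text
t: 11.55
tcp_pos: [0.563, 0.0719, 0.2694]
tool_rot: [3.14, -0.001, 0.946]
wrist_force: [-0.2, -0.7, 0.7]
opening: 0.0241
finger_force: 0.0
```

View pics/w2.png

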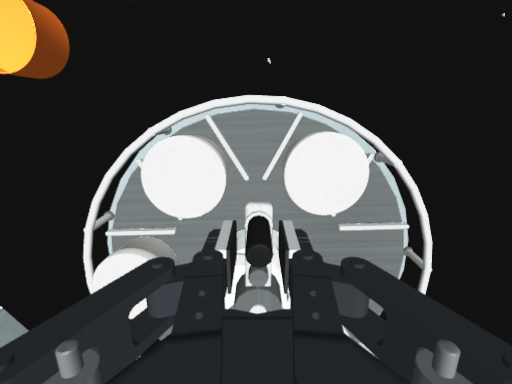

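The post stands free between the fingers at (258,240), so the lever is home. Now the second stroke.

```bash
python3 -m crank '[[0,-0.0032,0,0,0,-3,0.024],[0,-0.0032,0,0,0,-3,0.024],[0,-0.0032,0,0,0,-3,0.024],[0,-0.0032,0,0,0,-3,0.024],[0,-0.0032,0,0,0,-3,0.024],[0,-0.0032,0,0,0,-3,0.024],[0,-0.0032,0,0,0,-3,0.024],[0,-0.0032,0,0,0,-3,0.024],[0,-0.0032,0,0,0,-3,0.024],[0,-0.0032,0,0,0,-3,0.024],[0,-0.0032,0,0,0,-3,0.024],[0,-0.0032,0,0,0,-3,0.024]]'
python3 -m crank '[[0,-0.0032,0,0,0,-3,0.024],[0,-0.0032,0,0,0,-3,0.024],[0,-0.0032,0,0,0,-3,0.024],[0,-0.0032,0,0,0,-3,0.024],[0,-0.0032,0,0,0,-3,0.024],[0,-0.0032,0,0,0,-3,0.024],[0,-0.0022,0,0,0,-2,0.024],[0,-0.0022,0,0,0,-2,0.024],[0,-0.0022,0,0,0,-2,0.024],[0,-0.0016,0,0,0,-1.5,0.024],[0,-0.0016,0,0,0,-1.5,0.024]]'
```

```text
t: 12.6
tcp_pos: [0.5294, 0.0838, 0.2695]
tool_rot: [3.133, 0.002, 1.577]
wrist_force: [5.5, -2.3, -2.9]
opening: 0.0243
finger_force: 2.9
t: 13.52
tcp_pos: [0.5014, 0.0785, 0.2695]
tool_rot: [3.133, 0.004, 2.047]
wrist_force: [5.7, 2.1, -1.8]
opening: 0.0239
finger_force: 3.1
```

```bash
python3 -m crank '[[0,-0.0017,0,0,0,-1.5,0.024],[0,-0.0017,0,0,0,-1.5,0.024],[0,-0.0017,0,0,0,-1.5,0.024],[0,-0.0017,0,0,0,-1.5,0.024],[0,-0.0017,0,0,0,-1.5,0.024],[0,-0.0016,0,0,0,-1.5,0.024],[0,-0.0016,0,0,0,-1.5,0.024],[0,0,0,0,0,0,0.024]]'
python3 -m crank '[[0,-0.001,0,0,0,0,0.024],[0,-0.001,0,0,0,0,0.024],[0,0,0,0,0,0,0.024]]'
```

```text
t: 14.18
tcp_pos: [0.4908, 0.0726, 0.2695]
tool_rot: [3.135, 0.004, 2.229]
wrist_force: [3.5, 3.3, -0.5]
opening: 0.0238
finger_force: 2.7
t: 14.43
tcp_pos: [0.4899, 0.0721, 0.2696]
tool_rot: [3.132, 0.004, 2.227]
wrist_force: [6.1, 7.9, -3.1]
opening: 0.0239
finger_force: 4.9
```

```bash
python3 -m crank '[[0,-0.001,0,0,0,0,0.024],[0,-0.001,0,0,0,0,0.024],[0,0,0,0,0,0,0.024]]'
```

```text
t: 14.68
tcp_pos: [0.4891, 0.0715, 0.2696]
tool_rot: [3.129, 0.004, 2.226]
wrist_force: [9.1, 13.9, -5.2]
opening: 0.0239
finger_force: 7.3
```

```bash
python3 -m crank '[[0,0.001,0,0,0,0,0.024],[0,0.002,0,0,0,0,0.024],[-0.0001,0.0032,0,0,0,3,0.024],[-0.0001,0.0032,0,0,0,3,0.024],[-0.0001,0.0032,0,0,0,3,0.024],[-0.0001,0.0032,0,0,0,3,0.024],[-0.0001,0.0032,0,0,0,3,0.024],[-0.0001,0.0032,0,0,0,3,0.024],[-0.0001,0.0032,0,0,0,3,0.024],[-0.0001,0.0032,0,0,0,3,0.024],[-0.0001,0.0032,0,0,0,3,0.024],[-0.0001,0.0032,0,0,0,3,0.024]]'
python3 -m crank '[[-0.0001,0.0032,0,0,0,3,0.024],[-0.0001,0.0032,0,0,0,3,0.024],[-0.0001,0.0032,0,0,0,3,0.024],[-0.0001,0.0032,0,0,0,3,0.024],[-0.0001,0.0032,0,0,0,3,0.024],[-0.0001,0.0032,0,0,0,3,0.024],[-0.0001,0.0032,0,0,0,3,0.024],[-0.0001,0.0032,0,0,0,3,0.024],[-0.0001,0.0032,0,0,0,3,0.024],[-0.0001,0.0032,0,0,0,3,0.024]]'
```

```text
t: 15.68
tcp_pos: [0.5179, 0.0839, 0.2692]
tool_rot: [3.14, 0.0, 1.703]
wrist_force: [-0.1, 0.4, 0.9]
opening: 0.0239
finger_force: 0.3
t: 16.52
tcp_pos: [0.5493, 0.0796, 0.2691]
tool_rot: [3.14, -0.001, 1.18]
wrist_force: [0.3, -0.5, 0.4]
opening: 0.0239
finger_force: 0.4
```

```bash
python3 -m crank '[[0,0.0032,0,0,0,3,0.024],[0,0.0032,0,0,0,3,0.024],[0,0.0032,0,0,0,3,0.024],[0,0.0032,0,0,0,3,0.024],[0,0.0032,0,0,0,2,0.024],[0,0,0,0,0,0,0.034],[0,0,0,0,0,0,0.034],[0,0,-0.02,0,0,0,0.034],[0,0,-0.03,0,0,0,0.03],[0,0,-0.03,0,0,0,0.02],[0,0,-0.03,0,0,0,0.02],[0,0,-0.02,0,0,0,0.02]]'
python3 -m crank '[[0,0,0,0,0,-7,0.02],[0,0,0,0,0,-7,0.02],[0,0,0,0,0,-7,0.02],[0,0,0,0,0,-7,0.02],[0,0,0,0,0,-6,0.02],[-0.02,-0.008,0,0,0,0,0.02],[-0.02,-0.008,0,0,0,0,0.02],[-0.02,-0.008,0,0,0,0,0.02],[-0.02,-0.008,0,0,0,0,0.02],[-0.02,-0.008,0,0,0,0,0.02],[0,0,0,0,0,0,0.02]]'
python3 - <<'E'
from h import *
for n in('wrist','top'):
    s=ctrl.sense()
    c=snap(n,n+'3.png')
    if n=='wrist':
        print(s['tcp_pos'],s['tool_rot'])
        T=np.eye(4);T[:3,:3]=Ro.from_euler('xyz',s['tool_rot']).as_matrix();T[:3,3]=s['tcp_pos']
        c['world_from_camera']=T@c['hand_eye']
    for k,z in dict(lever_post=.1,hub_top=.056,tin_open=.018,tin_lidded_a=.018,exit_seat=.017,gate=.042,gate_seat=.018,end_stop=.025).items():
        print(n,k,[(round(m['p'],2),np.round(m['at']),w(c,m['at'],z)[:2].round(4)) for m in ctrl.mark_of(n,k)[:4]])
E
```

```text
t: 17.52
tcp_pos: [0.5629, 0.0721, 0.4016]
tool_rot: [3.139, -0.002, 0.938]
wrist_force: [-0.2, -0.1, 0.8]
opening: 0.0197
finger_force: 0.0
t: 18.43
tcp_pos: [0.5173, -0.0285, 0.3986]
tool_rot: [-3.14, 0.001, 1.529]
wrist_force: [0.4, -0.4, -1.6]
opening: 0.0202
finger_force: 0.0
[ 0.51733721 -0.02848828  0.39859221] [-3.13960995e+00  9.81802091e-04  1.52863084e+00]
wrist lever_post [(0.95, array([ 75., 306.]), array([0.5677, 0.0708]))]
wrist hub_top [(0.67, array([127., 266.]), array([0.5303, 0.0231]))]
wrist tin_open [(0.68, array([109., 488.]), array([0.8068, 0.0321])), (0.61, array([202., 262.]), array([ 0.522 , -0.0778]))]
wrist tin_lidded_a [(0.93, array([ 42., 267.]), array([0.5353, 0.1184])), (0.74, array([163., 195.]), array([ 0.4375, -0.0201])), (0.56, array([ 82., 192.]), array([0.4441, 0.0779]))]
wrist exit_seat [(0.8, array([267., 259.]), array([ 0.5148, -0.1783]))]
wrist gate [(0.91, array([235., 259.]), array([ 0.5162, -0.1148])), (0.24, array([ 83., 193.]), array([0.4496, 0.075 ]))]
wrist gate_seat [(0.28, array([ 76., 303.]), array([0.578 , 0.0793]))]
wrist end_stop [(0.75, array([126., 266.]), array([0.5308, 0.0238])), (0.62, array([289., 263.]), array([ 0.5185, -0.2097]))]
top lever_post [(0.47, array([214., 254.]), array([0.5229, 0.0239])), (0.45, array([198., 241.]), array([0.5698, 0.061 ]))]
top hub_top [(0.85, array([212., 256.]), array([0.5274, 0.0181]))]
top tin_open [(0.8, array([192., 178.]), array([0.5941, 0.2659])), (0.65, array([122., 255.]), array([0.8162, 0.0208])), (0.54, array([225., 177.]), array([0.4899, 0.2676])), (0.53, array([258., 178.]), array([0.3889, 0.2631]))]
top tin_lidded_a [(0.86, array([209., 224.]), array([0.5389, 0.1211])), (0.74, array([240., 269.]), array([ 0.4417, -0.02  ])), (0.47, array([246., 236.]), array([0.4235, 0.0811]))]
top exit_seat [(0.59, array([213., 322.]), array([ 0.5228, -0.1865]))]
top gate []
top gate_seat []
top end_stop []
```

View pics/wrist3.png

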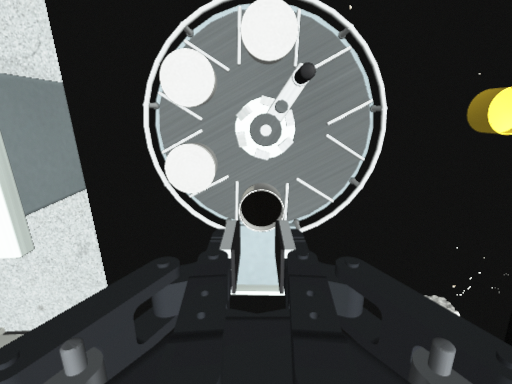

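The open tin stands at the gate at px (262,207), the lever is home with its post at (306,72), and the three lidded tins are on the turntable. I'll lower the fingers between hub and tin, with the tips at about z 0.033.

```bash
python3 -m crank '[[-0.0022,0.0083,0.02,0,0,1,0.02],[0,0,0.03,0,0,0,0.02],[0,0,0.03,0,0,0,0.02],[0,0,0.03,0,0,0,0.02],[0,0,0.02,0,0,0,0.02],[0,0,0,0,0,0,0.02],[0,0,0,0,0,0,0.02]]'
python3 - <<'E'
from h import *
s=ctrl.sense();print(s['tcp_pos'],s['tool_rot'])
c=snap('wrist','w4.png')
T=np.eye(4);T[:3,:3]=Ro.from_euler('xyz',s['tool_rot']).as_matrix();T[:3,3]=s['tcp_pos']
c['world_from_camera']=T@c['hand_eye']
for k,z in dict(hub_top=.056,tin_open=.018,exit_seat=.017,end_stop=.025).items():
    print(k,[(round(m['p'],2),np.round(m['at']),w(c,m['at'],z)[:2].round(4)) for m in ctrl.mark_of('wrist',k)[:4]])
E
```

```text
t: 19.92
tcp_pos: [0.527, -0.029, 0.268]
tool_rot: [-3.139, -0.0, 1.512]
wrist_force: [0.5, -0.4, 0.0]
opening: 0.0199
finger_force: 0.0
[ 0.52700053 -0.02902592  0.26800852] [-3.13919432e+00 -4.87346957e-04  1.51243451e+00]
hub_top [(0.84, array([141., 255.]), array([0.5297, 0.0213])), (0.41, array([ 64., 137.]), array([0.4596, 0.0726])), (0.31, array([138., 256.]), array([0.5304, 0.0231]))]
tin_open []
exit_seat []
end_stop []
```

View pics/w4.png

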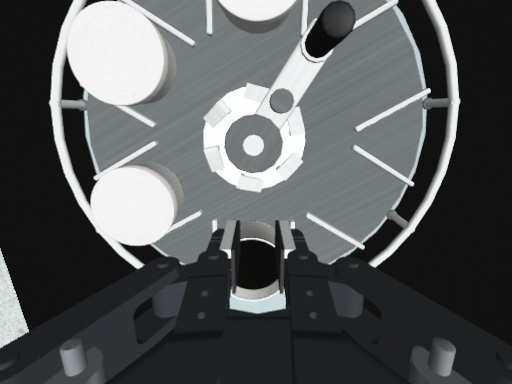

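In this view the tin at (258,265) lies centred between the finger tips, with the hub at (254,141) and the lever at home. The finger radius is about 50 mm, so I'll shift 3 mm outward and descend.

```bash
python3 -m crank '[[-0.003,-0.001,0,0,0,0,0.02],[0,0,0.015,0,0,0,0.02],[0,0,0.015,0,0,0,0.02],[0,0,0.015,0,0,0,0.02],[0,0,0.01,0,0,0,0.02],[0,0,0.008,0,0,0,0.02],[0,0,0,0,0,0,0.02],[0,0,0,0,0,0,0.02]]'
```

```text
t: 20.83
tcp_pos: [0.526, -0.032, 0.2057]
tool_rot: [-3.141, -0.0, 1.513]
wrist_force: [-0.1, 0.1, 0.7]
opening: 0.0203
finger_force: 0.0
```

```bash
python3 -m crank '[[-0.003,0,0,0,0,0,0.02],[-0.003,0,0,0,0,0,0.02],[-0.003,0,0,0,0,0,0.02],[-0.003,0,0,0,0,0,0.02],[-0.003,0,0,0,0,0,0.02],[-0.003,0,0,0,0,0,0.02],[-0.003,0,0,0,0,0,0.02],[-0.003,0,0,0,0,0,0.02],[-0.003,0,0,0,0,0,0.02],[-0.003,0,0,0,0,0,0.02]]'
python3 -m crank '[[-0.003,0,0,0,0,0,0.02],[-0.003,0,0,0,0,0,0.02],[-0.003,0,0,0,0,0,0.02],[-0.003,0,0,0,0,0,0.02],[-0.003,0,0,0,0,0,0.02],[-0.003,0,0,0,0,0,0.02],[-0.003,0,0,0,0,0,0.02],[-0.003,0,0,0,0,0,0.02],[-0.003,0,0,0,0,0,0.02],[-0.003,0,0,0,0,0,0.02],[-0.003,0,0,0,0,0,0.02],[-0.003,0,0,0,0,0,0.02]]'
```

```text
t: 21.67
tcp_pos: [0.5236, -0.0618, 0.2056]
tool_rot: [-3.14, -0.001, 1.512]
wrist_force: [-0.5, 3.0, 2.3]
opening: 0.0198
finger_force: 1.5
t: 22.67
tcp_pos: [0.5222, -0.0982, 0.2057]
tool_rot: [3.141, 0.0, 1.513]
wrist_force: [0.1, 0.5, -0.2]
opening: 0.0201
finger_force: 0.3
```

Run:
```python
from h import *
c=snap('top','top5.png')
for k,z in dict(tin_open=.017,tin_lidded_a=.018,end_stop=.025).items():
    print(k,[(round(m['p'],2),w(c,m['at'],z)[:2].round(4)) for m in ctrl.mark_of('top',k)[:7]])
a=cv2.imread('pics/top5.png')[150:280,190:350]
cv2.imwrite('pics/top5c.png',cv2.resize(a,None,fx=4,fy=4,interpolation=cv2.INTER_CUBIC))
```

```text
tin_open [(0.85, array([0.8113, 0.0186])), (0.73, array([0.39  , 0.2631])), (0.63, array([0.59 , 0.268])), (0.6, array([0.5039, 0.2702]))]
tin_lidded_a [(0.66, array([0.5292, 0.1226])), (0.57, array([ 0.4411, -0.0216])), (0.44, array([0.4322, 0.0854]))]
end_stop []
```

View pics/top5c.png

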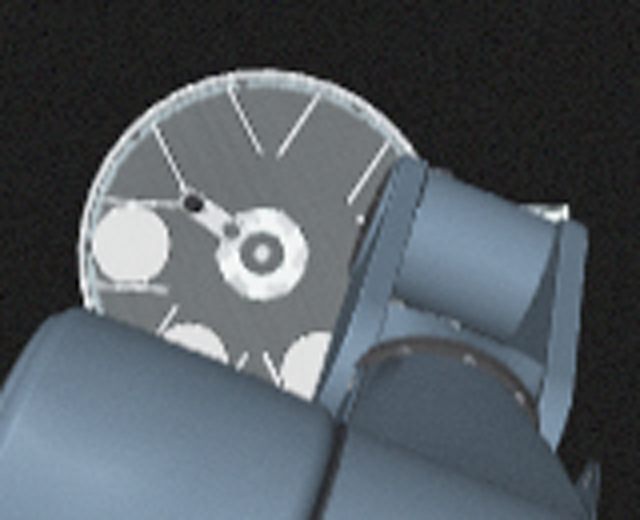

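The arm hides the tin here, but the lever at (193,204) and the lidded tins are undisturbed. I'll keep pushing until the force shows the stop.

```bash
python3 -m crank '[[-0.003,0,0,0,0,0,0.02],[-0.003,0,0,0,0,0,0.02],[-0.003,0,0,0,0,0,0.02],[-0.003,0,0,0,0,0,0.02],[-0.003,0,0,0,0,0,0.02],[-0.003,0,0,0,0,0,0.02],[-0.003,0,0,0,0,0,0.02],[-0.003,0,0,0,0,0,0.02],[-0.003,0,0,0,0,0,0.02],[-0.003,0,0,0,0,0,0.02],[-0.003,0,0,0,0,0,0.02]]'
python3 -m crank '[[-0.002,0,0,0,0,0,0.02],[-0.002,0,0,0,0,0,0.02],[-0.002,0,0,0,0,0,0.02],[0,0,0,0,0,0,0.02]]'
```

```text
t: 23.78
tcp_pos: [0.5202, -0.131, 0.2057]
tool_rot: [3.142, -0.0, 1.512]
wrist_force: [-0.5, 0.5, 0.8]
opening: 0.0201
finger_force: 0.5
t: 24.12
tcp_pos: [0.5198, -0.1371, 0.2057]
tool_rot: [3.141, 0.0, 1.512]
wrist_force: [0.0, -0.7, 1.1]
opening: 0.0201
finger_force: 0.0
```

```bash
python3 -m crank '[[-0.0015,0,0,0,0,0,0.02],[-0.0015,0,0,0,0,0,0.02],[-0.001,0,0,0,0,0,0.02],[0,0,0,0,0,0,0.02]]'; python3 -m crank '[[-0.001,0,0,0,0,0,0.02],[-0.001,0,0,0,0,0,0.02],[0,0,0,0,0,0,0.02]]'
```

```text
t: 24.45
tcp_pos: [0.5196, -0.1409, 0.2057]
tool_rot: [3.142, 0.0, 1.513]
wrist_force: [-0.2, 0.9, -0.5]
opening: 0.0202
finger_force: 0.2
t: 24.7
tcp_pos: [0.5195, -0.1429, 0.2057]
tool_rot: [3.142, 0.0, 1.512]
wrist_force: [1.1, 0.5, -0.8]
opening: 0.0198
finger_force: 0.3
```

```bash
python3 -m crank '[[-0.001,0,0,0,0,0,0.02],[-0.001,0,0,0,0,0,0.02],[0,0,0,0,0,0,0.02]]'; python3 -m crank '[[-0.001,0,0,0,0,0,0.02],[-0.001,0,0,0,0,0,0.02],[0,0,0,0,0,0,0.02]]'
python3 - <<'E'
from h import *
snap('wrist','w6.png')
E
```

```text
t: 24.95
tcp_pos: [0.5194, -0.1448, 0.2057]
tool_rot: [-3.142, -0.0, 1.512]
wrist_force: [0.3, 1.5, -0.3]
opening: 0.0199
finger_force: 0.4
t: 25.2
tcp_pos: [0.519, -0.1456, 0.2057]
tool_rot: [-3.14, -0.002, 1.512]
wrist_force: [0.7, 6.5, 1.3]
opening: 0.0201
finger_force: 3.2
```

View pics/w6.png

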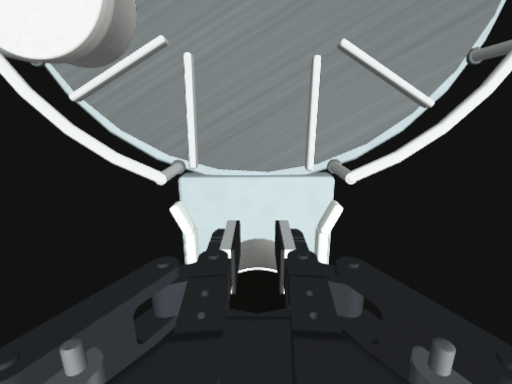

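The contact force rose to 6.5 N at the expected place, and the tin at (258,280) is between the guides on the plate. I'll back off, rise, move aside and check.

```bash
python3 -m crank '[[0.002,0,0,0,0,0,0.02],[0.004,0,0,0,0,0,0.02],[0.006,0,0,0,0,0,0.02],[0,0,-0.01,0,0,0,0.02],[0,0,-0.03,0,0,0,0.02],[0,0,-0.03,0,0,0,0.02],[0,0,-0.03,0,0,0,0.02],[0.03,0,-0.03,0,0,0,0.02],[0.03,0,-0.03,0,0,0,0.02],[0.03,0,-0.03,0,0,0,0.02],[0.03,0,0,0,0,0,0.02],[0.03,0,0,0,0,0,0.02]]'
python3 -m crank '[[0.03,0,0,0,0,0,0.02],[0.03,0,0,0,0,0,0.02],[0.03,0,0,0,0,0,0.02],[0.03,0,0,0,0,0,0.02],[0.03,0,0,0,0,0,0.02],[0.03,0,0,0,0,0,0.02],[0,0,0,0,0,0,0.02],[0,0,0,0,0,0,0.02]]'
python3 - <<'E'
from h import *
c=snap('top','top7.png')
for k,z in dict(tin_open=.017,tin_lidded_a=.018,lever_post=.1,hub_top=.056,exit_seat=.017,end_stop=.025,beaker=0,stopwatch=0,big_tin=0).items():
    print(k,[(round(m['p'],2),w(c,m['at'],z)[:2].round(4)) for m in ctrl.mark_of('top',k)[:7]])
a=cv2.imread('pics/top7.png')[90:290,110:390]
cv2.imwrite('pics/top7c.png',cv2.resize(a,None,fx=2.8,fy=2.8,interpolation=cv2.INTER_CUBIC))
E
```

```text
t: 26.25
tcp_pos: [0.5288, 0.0146, 0.3975]
tool_rot: [3.135, 0.001, 1.512]
wrist_force: [-0.2, 0.5, -0.7]
opening: 0.0202
finger_force: 0.0
t: 26.92
tcp_pos: [0.5386, 0.1945, 0.3946]
tool_rot: [3.141, 0.0, 1.516]
wrist_force: [0.3, -0.1, 0.2]
opening: 0.02
finger_force: 0.0
tin_open [(0.83, array([0.8106, 0.0164])), (0.51, array([ 0.5109, -0.1882]))]
tin_lidded_a [(0.71, array([0.4368, 0.078 ])), (0.57, array([0.4213, 0.3598])), (0.51, array([ 0.4411, -0.0169]))]
lever_post [(0.77, array([0.5698, 0.0581]))]
hub_top [(0.81, array([0.5148, 0.0282]))]
exit_seat [(0.63, array([ 0.5194, -0.1727]))]
end_stop [(0.87, array([ 0.5033, -0.2162])), (0.33, array([0.4182, 0.366 ]))]
beaker [(0.72, array([0.6501, 0.413 ]))]
stopwatch [(0.48, array([0.4148, 0.3723])), (0.43, array([0.5349, 0.126 ]))]
big_tin [(0.89, array([ 0.4278, -0.3316]))]
```

View pics/top7c.png

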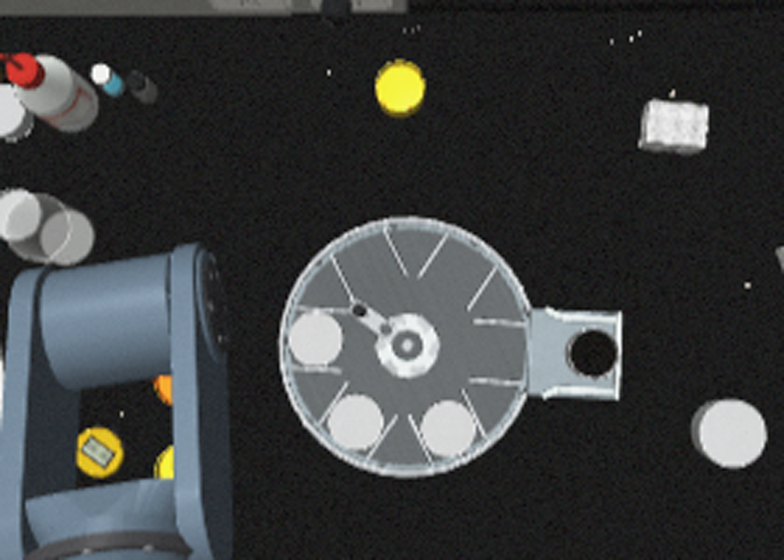

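The open tin stands against the end stop at (591,353), the lidded tins are in their places, and the lever at (360,310) is home. The bystanders have not moved.

```bash
python3 -c "
from station import ctrl
print(ctrl.finish_job())"
```

```text
the job is handed in; nothing more can be done
None
```

I handed the job in at about 27 s: two full lever strokes brought the open tin to the gate, and it now stands against the end stop; in the last picture the lever was home, the lidded tins were in place and no bystander had moved, but no verdict came back.

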